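# Peel the snapped-on cover off the slide trays and hold it over the dish

## Task

The moist-chamber cover of the slide trays is snapped on tight: take it by the upright grip at its one corner and peel it up from that corner, with the opposite corner still resting on the trays, so that only the cover comes off and the trays of slides stay down in their stand. Then hold the cover over the kidney dish so that drops would run off into it: clearly tipped, grip corner up, the corner opposite the grip pointing down over the middle of the dish, a little above its rim and touching neither dish nor stand. Finish while still holding it there, and leave the other things on the desk where they are.

Things in the scene. Friction and masses are not known exactly. Their poses are not given: they have to be found in the camera images.
- cover: Loose grey plastic cover on the tray stack, flange 156 x 108 x 4 mm, 60 to 105 g. Origin: centre of the flange's underside, which rests on the top tray's rim 50 mm above the desk; x along the 156 mm side, z up. A plug frame under it, 140 x 92 mm, nests 5 mm deep in the top tray with 1.2 mm play. Its top is flat but for a 1 mm panel, a 1 mm bead and the grip fin at the (-x, -y) corner.
- cover_grip (a point): Where to grip: middle of the upright fin on the cover, at (-62.5, -43.3, 26) mm in its frame, 22 mm above the flange's upper face. The fin stands across the corner, square to the diagonal: 9 mm thick along the diagonal (fingers close along it, towards the far corner), 25 mm wide, 30 mm high above the flange's upper face.
- cover_far_corner (a point): The corner of the cover diagonally across from the grip, on the flange's underside, at (78, 54, 0) mm in the cover's frame; the corner to peel about. Turned up about it the clips let go one by one, the last at 0.15 to 0.25 rad; pulled up level, all four hold at once and the trays come along.
- tray_stand: Fixed steel stand, base 172 x 124 mm, four corner guides 39 mm high, carrying three nested white slide trays; top rim 50 mm above the desk. Origin: centre of its underside; axes as the cover's at the start. The top tray has four sprung snap clips over the cover's long edges, at x = -38 and 38 mm; tops 7 mm above the flange. Each lets go at about 2 N once the edge there has risen 4.5 mm.
- slide_trays (a joint): How far the three trays together (0.53 kg) have been raised between the guides of the stand, in m; 0 when fully down. Only their weight holds them down; they cannot tilt.
- kidney_dish: Loose shallow enamelled dish, kidney-shaped basin 212 x 165 mm, rim 46 mm above the desk, 0.24 kg. Origin: centre of the underside, below the middle of its outline.
- label_jar: Bystander: small glass jar, 54 mm across, 56 mm high, standing behind the work. Origin: centre of the underside.
- timer: Bystander: grey box-shaped clockwork timer with a dial, 47 x 66 x 62 mm, at the front edge of the desk to the left. Origin: centre of the underside.
- dropper_bottle: Bystander: small brown bottle, 27 mm across, 70 mm high, at the front edge of the desk to the right. Origin: centre of the underside.
- beaker_medium: Bystander: white plastic beaker, 91 mm across, 113 mm high, standing behind the work to the right. Origin: centre of the underside.

How it is judged:
By the outcome, as a careful person would: the job done as asked, in the order asked, and still so for the second after the job is handed in, while the arm keeps its last pose, push and grip.
It also fails if it takes over 42 s, if anything falls off the work surface, if the arm or the gripper's body presses on something with over 40 N, if the wrist force passes 120 N, or if a joint passes its speed limit or range.

## Robot

A 6-joint arm with a two-finger parallel gripper is mounted at the origin on a cart in front of the work surface, level with it; the furniture and walls round the work are solid. World frame = base frame: x ahead of the robot, y to its left, z up, the work surface at z = 0. Lengths are in m, angles in rad, forces in N, time in s.
With the tool pointing down it reaches from about 0.25 to 0.725 m from the base axis. Payload 4 kg.
Tool frame: the origin (TCP) lies midway between the tips of the shut fingers; the grasp point (between the pads) lies 19 mm behind it (robot.grip_depth is the distance from the TCP to the grasp point, in m); z points along the fingers, y is the line along which they close (so a half turn about z gives the same grasp; the last joint's range is limited). The gripper opens to 85 mm and grips with 20 to 120 N. Pads are 22 mm wide; open, the fingers measure 114 mm over their backs; the gripper's body (76 mm by 85 mm) begins 54 mm behind the grasp point. The pads swing forward as they close: fully open they stand 13 mm farther back than shut.
Start: joints at [1.321, 0.241, 0.005, 1.335, 0, 1.571], TCP at [0.124, 0.484, 0.231] pointing down, gripper open.
Joint ranges: [-2.72, 2.72], [-1.05, 1.87], [-1.09, 1.28], [-1.99, 2.15], [-1.42, 1.44], [-3.14, 3.14]. Speed limits (rad/s): [2.79, 2.79, 3.14, 3.14, 3.14, 3.14].

## Interface

Orientations are given as a rotation vector (axis times angle).
In Python, from workcell import readout, cams, robot, outline_of, tip_of gives the robot as it stands. The module is installed in compiled form; this text tells all that it offers.
- The arm moves only by the tool jog_arm, never from a script. Its arguments are lists of equal length, an entry for each row: "hand": the closure, from -1 (fully open) to 1 (shut); "translation": the shift along the tool's x, y, z each as a share of 3 cm, from -1 to 1, a list of three; "turn": the turn, a rotation vector about the tool's x, y, z each as a share of 0.12 rad, from -1 to 1, a list of three. In form: {"hand": [hand, ...], "translation": [[dx, dy, dz], ...], "turn": [[rx, ry, rz], ...]}. A call has 1 to 12 rows; each row shifts and turns the commanded pose from where the row before left it, along the tool's axes as they then stand; what a row does not reach is not made up. A row lasts 1/12 s, in which the tool goes at most 41.7 mm and 7.16 degrees, less where a joint would pass 70% of its speed; a pose out of reach is approached as far as the arm can. A call with a number of a shift or a turn outside -1 to 1 is refused whole. A call with a gripper value outside its range is refused whole. The fingers move at their own pace and stop on an object; "force" is the grip in N (left out, the last holds). Time passes only in rows, so rows that do not move let the fingers close. It gives the time, the measured TCP pose, the force, the opening and the grip force at its end, in the units of the state.
- readout.get_state(): the state, without advancing time (a new reading comes with each control period).
- cams.capture(name): name is "scene" or "top"; returns a dict with "image" (384x512x3 uint8, red, green, blue), "depth" (384x512 float32, m along the optical axis (not along the pixel's ray), 0 where there is no reading), "fovy" (degrees; the focal length in pixels is half the picture's height over the tangent of half this angle, whatever the lens; pixels are square), "cx", "cy" (the principal point, pixels), "origin" and "orientation" of the camera in the world. Camera axes: x right, y up, looking along -z (the intrinsics and any distortion apply to the point x, -y, -z); pixel columns grow to the right and rows downward; lengths in m; the calibration is good to about 2 mm. A picture is of the moment at which its call begins.
- robot.finish_job(): hands the job in; it is judged then, once.
Trained networks look in the newest picture that a camera, given by its name, has taken for a name from the list of things; names that differ only in an ending like _2 or _b are one class to them, and where a whole thing is asked for, a point or a joint stands for the part that bears it (a point fixed in the world has none). Each returns a list of dicts, best first, with "score" (0 to 1); they miss things now and then, are a little off and sometimes report something else, mostly with a low value. They report only what shows in the picture. A call takes as long as a camera call.
- outline_of(camera, name): "region" (384x512 bool, what is visible of it).
- tip_of(camera, name): "centre" ([x, y, z] in m, in the coordinates of the camera as it stood for that picture, good to about 4 mm: a listed point, or the origin of a listed thing).
The state is a dict: "clock": time; "q": joint angles; "qd": joint speeds; "joint_torque": joint torques, N m; "eef_pos": TCP position; "orientation": TCP orientation; "ft_force": force on the tool from outside, world axes, zero at the start; "ft_torque": the same for the moment, N m; "gripper_width": finger opening in m; "grasp_force": force on a finger pad.
Only numpy, scipy, OpenCV 4.12 (cv2) and the standard library are available. Lean on these libraries where they do the work, as an engineer would, in place of code of your own. Each camera call takes 0.05 s, during which the arm holds its last target. There are 200 camera calls.

## Working session

There is one attempt and no reset: what is moved stays moved. The work goes in short steps, Python scripts to look and compute and a tool call to move; the robot and the scene stay as the last step left them, time stands still between calls to the robot, and variables do not carry over. Pictures are saved under pics/ and viewed, at most 10 in all, crops included, and the job is handed in when it is done.

Besides the shell and the picture viewer there is one more tool, called after "Call:" as a command line: name --argument value ..., lists and objects as JSON in quotes. jog_arm: Moves the arm, as the interface text tells. Shift numbers are shares of 3 cm and turn numbers shares of 0.12 rad, none past 1 either way. Its arguments: {"type":"object","properties":{"hand":{"type":"array"},"translation":{"type":"array"},"turn":{"type":"array"},"force":{"type":"number"}},"required":["hand","translation","turn"]}

```bash
mkdir -p pics; cat > h.py <<'E'
import numpy as np, cv2
from scipy.spatial.transform import Rotation as R
from workcell import readout, cams, robot, outline_of, tip_of
def rot(o):
    o=np.array(o,float)
    if o.shape==(3,3): return o
    return R.from_rotvec(o).as_matrix() if o.size==3 else R.from_quat(o).as_matrix()
def cap(n): return cams.capture(n)
def world(c,p): return rot(c["orientation"])@np.array(p)+np.array(c["origin"])
def cloud(c):
    d=c["depth"]; f=d.shape[0]/2/np.tan(np.radians(c["fovy"])/2)
    v,u=np.mgrid[:d.shape[0],:d.shape[1]]
    P=np.stack([(u-c["cx"])/f*d,-(v-c["cy"])/f*d,-d],-1)
    return P@rot(c["orientation"]).T+np.array(c["origin"])
E
python3 - <<'E'
from h import *
ims=[]
for n in("top","scene"):
    c=cap(n); print(n,{k:v for k,v in c.items() if k not in("image","depth")})
    W=cloud(c); ims.append(c["image"])
    np.savez(n+".npz",W=W,d=c["depth"],im=c["image"])
    for t in["cover","cover_grip","cover_far_corner","tray_stand","kidney_dish","label_jar","timer","dropper_bottle","beaker_medium"]:
        print(t,[(round(r["score"],2),world(c,r["centre"]).round(3).tolist()) for r in tip_of(n,t)[:2]])
cv2.imwrite("pics/a.png",ims[0][...,::-1]); cv2.imwrite("pics/b.png",ims[1][...,::-1])
s=readout.get_state(); print(s["eef_pos"],s["orientation"],s["clock"],s["gripper_width"])
E
```

```text
top {'fovy': 48.40288526603798, 'cx': 254.97601111723088, 'cy': 185.80258551111987, 'origin': array([0.37451186, 0.05387734, 1.24477529]), 'orientation': array([ 0.09762425, -0.13057732, -1.54597818])}
cover [(0.94, [0.507, -0.152, 0.051])]
cover_grip [(0.68, [0.429, -0.173, 0.078])]
cover_far_corner [(0.64, [0.594, -0.129, 0.054]), (0.58, [0.432, -0.171, 0.078])]
tray_stand [(0.33, [0.509, 0.22, -0.001])]
kidney_dish [(0.95, [0.513, 0.22, -0.003])]
label_jar [(0.26, [0.321, 0.27, 0.004])]
timer [(0.54, [0.319, 0.269, 0.004]), (0.33, [0.736, -0.118, 0.001])]
dropper_bottle [(0.42, [0.377, -0.175, 0.004])]
beaker_medium [(0.77, [0.737, -0.119, 0.004])]
scene {'fovy': 49.675478012961, 'cx': 252.49299369297754, 'cy': 192.19986597714976, 'origin': array([-0.18251097, -0.58300104,  0.62793784]), 'orientation': array([ 0.97636859, -0.43636369, -0.75379945])}
cover [(0.84, [0.499, -0.152, 0.052])]
cover_grip [(0.78, [0.43, -0.172, 0.076])]
cover_far_corner []
tray_stand [(0.61, [0.502, -0.153, -0.001])]
kidney_dish [(0.9, [0.511, 0.221, 0.002])]
label_jar []
timer [(0.76, [0.325, 0.272, -0.003])]
dropper_bottle [(0.65, [0.374, -0.174, -0.002])]
beaker_medium [(0.66, [0.736, -0.118, -0.0])]
[0.12360012 0.48447394 0.23130654] [-3.91379494e-01 -3.11711680e+00  3.86005459e-05] 1.0 0.08563070719104157
```

View pics/a.png

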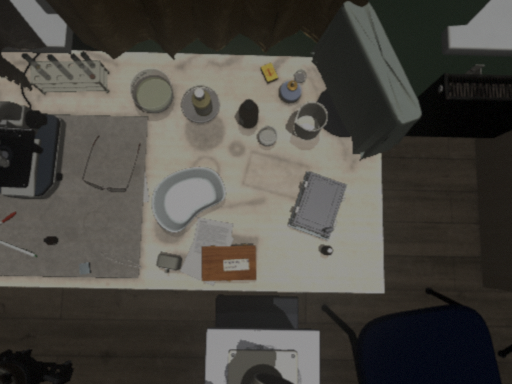

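View pics/b.png

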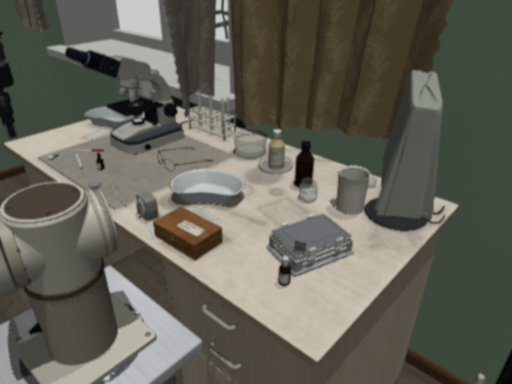

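The top view shows the cover at about (319,205), with its fin at about (323,236) on the bottle side. The dish is at (188,198), and the dropper bottle at (326,250) stands close behind the fin. The scene view agrees: fin at about (300,245), bottle at (285,270).

```bash
python3 - <<'E'
from h import *
for n in("top","scene"):
    W=np.load(n+".npz")["W"]; x,y,z=W[...,0],W[...,1],W[...,2]
    near=(abs(x-.505)<.13)&(abs(y+.152)<.12)&(np.load(n+".npz")["d"]>0)
    m=near&(z>.048)&(z<.064)
    lab,st=cv2.connectedComponentsWithStats(m.astype(np.uint8))[1:3]
    k=1+np.argmax(st[1:,4]); P=W[lab==k]
    (c,s,a)=cv2.minAreaRect((P[:,:2]*1000).astype(np.float32)); print(n,"flange",len(P),np.round(c,1),np.round(s,1),round(a,1),np.median(P[:,2]).round(4))
    f=near&(z>.068)&(z<.1)&(x>.40); print("fin",f.sum(),W[f].mean(0).round(3),W[f].min(0).round(3),W[f].max(0).round(3), "bottle",W[near&(z>.03)&(x<.395)].mean(0).round(3))
    r=outline_of(n,"cover")
    if r:
        q=W[r[0]["region"]&near&(z>.045)&(z<.064)]; c,s,a=cv2.minAreaRect((q[:,:2]*1000).astype(np.float32)); print("outl",r[0]["score"],np.round(c,1),np.round(s,1),round(a,1))
    r=outline_of(n,"kidney_dish")[0]["region"]; q=W[r&(z>.035)&(z<.055)]; print("dish rim",q.min(0).round(3),q.max(0).round(3)); 
    q=W[r&(z<.03)&(z>-.01)]; print("basin",q.mean(0).round(3),q.min(0).round(3),q.max(0).round(3))
q0=rot(readout.get_state()["orientation"]); print(q0.round(3))
E
```

```text
top flange 2129 [ 504.5 -150.4] [119.7 156.3] 71.3 0.055
fin 37 [ 0.442 -0.176  0.084] [ 0.426 -0.269  0.075] [ 0.629 -0.16   0.097] bottle [ 0.382 -0.172  0.051]
outl 0.83 [ 503.8 -150.8] [108.4 154.7] 71.4
dish rim [0.418 0.117 0.035] [0.603 0.322 0.053]
basin [0.519 0.229 0.007] [ 0.42   0.132 -0.007] [0.611 0.334 0.03 ]
scene flange 1834 [ 500.1 -153. ] [120.5 157.6] 71.5 0.0528
fin 109 [ 0.48  -0.199  0.082] [ 0.419 -0.272  0.068] [ 0.628 -0.16   0.1  ] bottle [ 0.378 -0.18   0.053]
outl 0.88 [ 499.6 -152.1] [110.  157.2] 72.2
dish rim [0.414 0.116 0.035] [0.601 0.32  0.046]
basin [0.522 0.237 0.012] [ 0.425  0.128 -0.005] [0.663 0.387 0.03 ]
[[-0.969  0.247 -0.   ]
 [ 0.247  0.969  0.   ]
 [ 0.     0.    -1.   ]]
```

Call:
jog_arm --hand '[0.2,0.2,0.2,0.2,0.2,0.2,0.2,0.2,0.2]' --translation '[[0,0,0],[0,0,0],[0,0,0],[0,0,0],[0,0,0],[0,0,0],[0,0,0],[0,0,0],[0,0,0]]' --turn '[[0,0,0.96],[0,0,0.96],[0,0,0.96],[0,0,0.96],[0,0,0.96],[0,0,0.96],[0,0,0.96],[0,0,0.96],[0,0,0.97]]' --force 70

```text
clock: 1.95
eef_pos: [0.1236, 0.4845, 0.2313]
orientation: [1.893, 2.507, -0.0]
ft_force: [0.9, 1.0, -0.6]
gripper_width: 0.0344
grasp_force: 0.0
```

Call:
jog_arm --hand '[0.2,0.2,0.2,0.2,0.2,0.2,0.2,0.2,0.2,0.2,0.2,0.2]' --translation '[[-1,0.15,0],[-1,0.15,0],[-1,0.15,0],[-1,0.15,0],[-1,0.15,0],[-1,0.15,0],[-1,0.15,0],[-1,0.15,0],[-1,0.15,0],[-1,0.15,0],[-1,0.15,0],[-1,0.15,0]]' --turn '[[0,0,0],[0,0,0],[0,0,0],[0,0,0],[0,0,0],[0,0,0],[0,0,0],[0,0,0],[0,0,0],[0,0,0],[0,0,0],[0,0,0]]'

```text
clock: 2.95
eef_pos: [0.2763, 0.1526, 0.2316]
orientation: [1.885, 2.513, 0.002]
ft_force: [1.3, 0.5, -0.6]
gripper_width: 0.0343
grasp_force: 0.0
```

Call:
jog_arm --hand '[0.2,0.2,0.2,0.2,0.2,0.2,0.2,0.2,0.2,0.2,0.2]' --translation '[[-1,0.15,0],[-1,0.15,0],[-1,0.15,0],[-1,0.15,0],[-1,0.15,0],[-1,0.15,0],[-1,0.15,0],[-1,0.15,0],[-1,0.15,0],[-1,0.15,0],[-1,0.15,0]]' --turn '[[0,0,0],[0,0,0],[0,0,0],[0,0,0],[0,0,0],[0,0,0],[0,0,0],[0,0,0],[0,0,0],[0,0,0],[0,0,0]]'

```text
clock: 3.87
eef_pos: [0.4161, -0.1508, 0.2314]
orientation: [1.886, 2.512, 0.0]
ft_force: [0.5, 0.7, 0.0]
gripper_width: 0.0337
grasp_force: 0.0
```

```bash
cat >> h.py <<'E'
def st():
    s=readout.get_state(); M=rot(s["orientation"]); p=np.array(s["eef_pos"])
    print("t",round(s["clock"],2),"tcp",p.round(4),"y",M[:,1].round(3),"z",M[:,2].round(3),"w",round(s["gripper_width"],4),"g",round(s["grasp_force"],1),"F",np.round(s["ft_force"],1),"T",np.round(s["ft_torque"],2),"q",np.round(s["q"],2)); return p,M
E
python3 - <<'E'
from h import *
p,M=st(); print("to go tool units",(M.T@(np.array([.429,-.1727,.12])-p)/.03).round(2))
yw=np.array([.960,.279,0]);print("yaw err",np.degrees(np.arctan2(M[1,1],M[0,1])))
E
```

```text
t 3.87 tcp [ 0.4161 -0.1508  0.2314] y [0.96  0.279 0.   ] z [ 0. -0. -1.] w 0.0337 g 0.0 F [0.5 0.7 0. ] T [-0.   -0.04 -0.01] q [-0.35  0.13 -0.14  1.31  0.    0.94]
to go tool units [-0.82  0.21  3.71]
yaw err 16.187975621787803
```

Call:
jog_arm --hand '[0.2,0.2,0.2,0.2,0.2,0.2]' --translation '[[-0.82,0.21,0],[0,0,1],[0,0,1],[0,0,1],[0,0,0.7],[0,0,0]]' --turn '[[0,0,0],[0,0,0],[0,0,0],[0,0,0],[0,0,0],[0,0,0]]'

```text
clock: 4.37
eef_pos: [0.4251, -0.1698, 0.116]
orientation: [-1.881, -2.505, 0.004]
ft_force: [-0.9, 0.2, 0.8]
gripper_width: 0.0344
grasp_force: 0.0
```

```bash
python3 - <<'E'
from h import *
st()
c=cap("scene"); print([(round(r["score"],2),world(c,r["centre"]).round(4)) for r in tip_of("scene","cover_grip")[:2]])
im=c["image"][180:310,215:385,::-1]; cv2.imwrite("pics/c.png",cv2.resize(im,None,fx=4,fy=4,interpolation=cv2.INTER_CUBIC))
c=cap("top"); print([(round(r["score"],2),world(c,r["centre"]).round(4)) for r in tip_of("top","cover_grip")[:2]])
E
```

```text
t 4.37 tcp [ 0.4251 -0.1698  0.116 ] y [ 0.96   0.279 -0.007] z [-0.009  0.003 -1.   ] w 0.0344 g 0.0 F [-0.9  0.2  0.8] T [ 0.02  0.04 -0.05] q [-0.38  0.25 -0.3   1.03  0.    0.91]
[(0.96, array([ 0.4295, -0.1735,  0.0774]))]
[(0.83, array([ 0.4301, -0.1712,  0.078 ]))]
```

View pics/c.png

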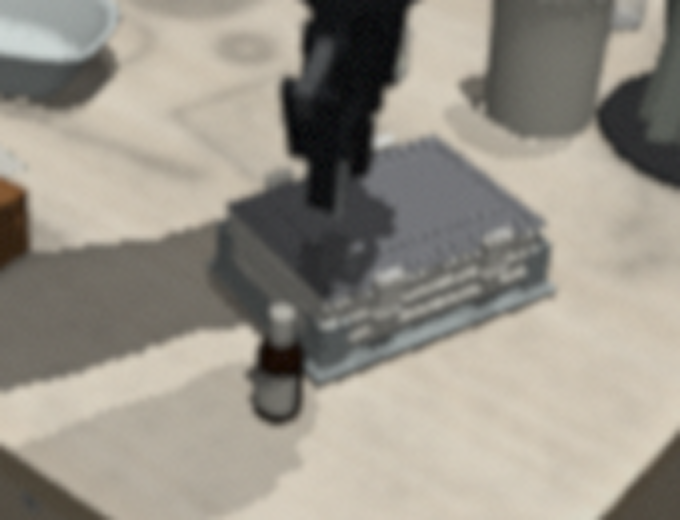

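The gripper hangs over the fin, which is the shaded block at about (340,245) in the crop. The bottle at (278,360) stays clear of the fingers.

Call:
jog_arm --hand '[0.2,0.2]' --translation '[[0,0,0],[0,0,0]]' --turn '[[0,0,0],[0,0,0]]'

```text
clock: 4.73
eef_pos: [0.4298, -0.1715, 0.122]
orientation: [1.884, 2.51, 0.001]
ft_force: [0.0, 0.1, -0.1]
gripper_width: 0.0342
grasp_force: 0.0
```

```bash
python3 - <<'E'
from h import *
p,M=st(); print((M.T@(np.array([.4295,-.1725,.060])-p)/.03).round(2))
E
```

```text
t 4.73 tcp [ 0.4298 -0.1715  0.122 ] y [0.96  0.279 0.003] z [ 0.003 -0.001 -1.   ] w 0.0342 g 0.0 F [ 0.   0.1 -0.1] T [0.05 0.01 0.06] q [-0.38  0.25 -0.29  1.03 -0.    0.91]
[-0.03 -0.03  2.07]
```

Call:
jog_arm --hand '[0.2,0.2,0.2,0.2,0.2,0.2,0.2]' --translation '[[-0.03,-0.02,0.5],[0,0,0.5],[0,0,0.4],[0,0,0.4],[0,0,0.22],[0,0,0],[0,0,0]]' --turn '[[0,0,0],[0,0,0],[0,0,0],[0,0,0],[0,0,0],[0,0,0],[0,0,0]]'

```text
clock: 5.32
eef_pos: [0.4285, -0.1721, 0.0602]
orientation: [1.886, 2.512, 0.0]
ft_force: [0.2, -0.1, 0.3]
gripper_width: 0.0342
grasp_force: 0.0
```

Call:
jog_arm --hand '[0.4,0.6,0.8,1,1,1,1,1]' --translation '[[0,0,0],[0,0,0],[0,0,0],[0,0,0],[0,0,0],[0,0,0],[0,0,0],[0,0,0]]' --turn '[[0,0,0],[0,0,0],[0,0,0],[0,0,0],[0,0,0],[0,0,0],[0,0,0],[0,0,0]]'

```text
clock: 5.98
eef_pos: [0.429, -0.1723, 0.0607]
orientation: [1.885, 2.511, 0.001]
ft_force: [-0.1, -0.4, 6.0]
gripper_width: 0.0077
grasp_force: 69.4
```

```bash
python3 - <<'E'
from h import *
p,M=st()
# peel rows about the far corner: turn about tool x, TCP shift in tool axes
d=np.array([.960,.279,0]); F=np.array([.593,-.125,.050])
ax=np.cross(d,[0,0,-1.]); ax/=np.linalg.norm(ax)  # rotates d towards -z
def pose(a):
    D=R.from_rotvec(ax*a).as_matrix(); return F+D@(p-F),D@M
prev=pose(0)
for k in range(1,11):
    q=pose(.04*k); t=prev[1].T@(q[0]-prev[0])/.03; w=R.from_matrix(prev[1].T@q[1]).as_rotvec()/.12
    print(t.round(3),w.round(3)); prev=q
E
```

```text
t 5.98 tcp [ 0.429  -0.1723  0.0607] y [0.96  0.279 0.002] z [ 0.002 -0.001 -1.   ] w 0.0077 g 69.4 F [-0.1 -0.4  6. ] T [ 0.13  0.15 -0.03] q [-0.38  0.32 -0.37  0.88  0.    0.91]
[-0.     0.019 -0.227] [ 0.333  0.    -0.   ]
[-0.     0.019 -0.227] [ 0.333  0.    -0.   ]
[-0.     0.019 -0.227] [ 0.333  0.    -0.   ]
[-0.     0.019 -0.227] [ 0.333  0.    -0.   ]
[-0.     0.019 -0.227] [ 0.333  0.    -0.   ]
[-0.     0.019 -0.227] [ 0.333  0.    -0.   ]
[-0.     0.019 -0.227] [ 0.333  0.    -0.   ]
[-0.     0.019 -0.227] [ 0.333  0.    -0.   ]
[-0.     0.019 -0.227] [ 0.333  0.    -0.   ]
[-0.     0.019 -0.227] [ 0.333  0.    -0.   ]
```

Call:
jog_arm --hand '[1,1,1,1]' --translation '[[0,0.02,-0.22],[0,0.02,-0.22],[0,0.02,-0.22],[0,0,0]]' --turn '[[0.333,0,0],[0.333,0,0],[0.333,0,0],[0,0,0]]'

```text
clock: 6.32
eef_pos: [0.4328, -0.1721, 0.0804]
orientation: [-1.842, -2.455, 0.149]
ft_force: [0.9, -2.4, 0.6]
gripper_width: 0.0076
grasp_force: 69.9
```

```bash
python3 - <<'E'
from h import *
st()
for n in("scene","top"):
    c=cap(n)
    print([(round(r["score"],2),world(c,r["centre"]).round(4)) for t in("cover_grip","cover","cover_far_corner") for r in tip_of(n,t)[:1]])
E
```

```text
t 6.32 tcp [ 0.4328 -0.1721  0.0804] y [ 0.953  0.277 -0.119] z [-0.113 -0.036 -0.993] w 0.0076 g 69.9 F [ 0.9 -2.4  0.6] T [-0.46 -0.15 -0.14] q [-0.33  0.37 -0.24  1.06 -0.07  0.96]
[(0.95, array([ 0.4349, -0.1712,  0.0949])), (0.83, array([ 0.4987, -0.152 ,  0.0601])), (0.86, array([ 0.594 , -0.1271,  0.0464]))]
[(0.65, array([ 0.4338, -0.1723,  0.0957])), (0.67, array([ 0.7005, -0.0036,  0.0015])), (0.59, array([ 0.5966, -0.1307,  0.054 ]))]
```

Good: the far corner is staying down while the grip rises. I'll keep peeling.

Call:
jog_arm --hand '[1,1,1,1,1,1,1]' --translation '[[0,0.02,-0.225],[0,0.02,-0.225],[0,0.02,-0.225],[0,0.02,-0.225],[0,0.02,-0.225],[0,0.02,-0.225],[0,0,0]]' --turn '[[0.333,0,0],[0.333,0,0],[0.333,0,0],[0.333,0,0],[0.333,0,0],[0.333,0,0],[0,0,0]]'

```text
clock: 7.3
eef_pos: [0.4431, -0.1676, 0.1183]
orientation: [-1.736, -2.316, 0.422]
ft_force: [0.0, -1.8, 3.0]
gripper_width: 0.0075
grasp_force: 70.3
```

```bash
python3 - <<'E'
from h import *
st()
for n in("scene","top"):
    c=cap(n)
    print([(round(r["score"],2),world(c,r["centre"]).round(4)) for t in("cover_grip","cover","cover_far_corner","tray_stand") for r in tip_of(n,t)[:1]])
    if n=="scene": cv2.imwrite("pics/d.png",cv2.resize(c["image"][180:310,215:385,::-1],None,fx=4,fy=4,interpolation=cv2.INTER_CUBIC))
E
```

```text
t 7.3 tcp [ 0.4431 -0.1676  0.1183] y [ 0.898  0.262 -0.353] z [-0.339 -0.099 -0.935] w 0.0075 g 70.3 F [ 0.  -1.8  3. ] T [-0.2  -0.43 -0.05] q [-0.25  0.51  0.04  1.41 -0.18  1.07]
[(0.72, array([ 0.4494, -0.1669,  0.1355])), (0.59, array([ 0.5045, -0.1504,  0.0821])), (0.67, array([ 0.5948, -0.1264,  0.0459])), (0.59, array([ 0.4991, -0.1553, -0.0026]))]
[(0.2, array([ 0.6996, -0.0043, -0.0011])), (0.68, array([ 0.5085, -0.1516,  0.0868])), (0.96, array([ 0.5958, -0.128 ,  0.0512]))]
```

View pics/d.png

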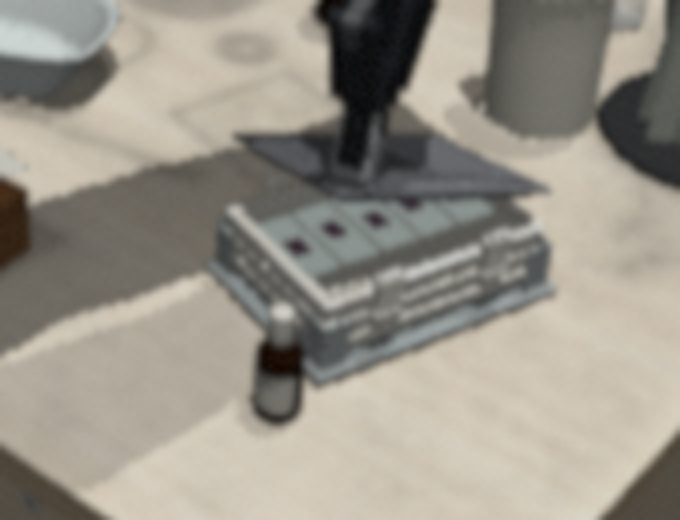

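The cover is peeled about its far corner (crop about (545,190), still on the trays). The trays are down, with their slides showing. Next I lift straight up.

Call:
jog_arm --hand '[1,1,1,1,1,1,1]' --translation '[[0,-0.18,-0.47],[0,-0.35,-0.93],[0,-0.35,-0.93],[0,-0.35,-0.93],[0,-0.18,-0.47],[0,0,0],[0,0,0]]' --turn '[[0,0,0],[0,0,0],[0,0,0],[0,0,0],[0,0,0],[0,0,0],[0,0,0]]'

```text
clock: 8.38
eef_pos: [0.442, -0.1676, 0.2373]
orientation: [-1.737, -2.316, 0.42]
ft_force: [-0.6, -0.6, -1.6]
gripper_width: 0.0073
grasp_force: 69.7
```

```bash
cat > plan.py <<'E'
from h import *
p,M=st()
d0=np.array([.960,.279,0]); M0=np.c_[np.cross(d0,[0,0,-1]),d0,[0,0,-1]]
v=M0.T@(np.array([.5935,-.126,.05])-np.array([.429,-.1723,.0607]))
print("far corner now",(p+M@v).round(4))
th=.66; D=R.from_rotvec(th*M0[:,0]).as_matrix(); Mt=D@M0
tgt=np.array([.512,.22,.068])
E
python3 - <<'E'
from plan import *
pt=np.array([.512,.22,.14])-Mt@v
print("target",pt,"shift units at current axes",(M.T@(pt-p)/.03).round(2),"turn",(R.from_matrix(M.T@Mt).as_rotvec()/.12).round(2))
# world-constant shift first, then tilt about the corner
p1=p+np.array([.512,.22,.15])-(p+M@v); print("A: translate only",(M.T@(p1-p)/.03).round(2))
E
```

```text
t 8.38 tcp [ 0.442  -0.1676  0.2373] y [ 0.899  0.262 -0.352] z [-0.338 -0.098 -0.936] w 0.0073 g 69.7 F [-0.6 -0.6 -1.6] T [ 0.09 -0.35 -0.07] q [-0.25  0.44  0.23  1.68 -0.18  1.07]
far corner now [ 0.5923 -0.1252  0.1672]
target [0.38831376 0.18556066 0.25314343] shift units at current axes [11.8   1.29 -1.04] turn [ 2.5  -0.    0.01]
A: translate only [11.8   0.81  0.32]
```

Call:
jog_arm --hand '[1,1,1,1,1,1,1,1,1,1,1,1]' --translation '[[0.5,0.04,0.02],[0.98,0.07,0.03],[0.98,0.07,0.03],[0.98,0.07,0.03],[0.98,0.07,0.03],[0.98,0.07,0.03],[0.98,0.07,0.03],[0.98,0.07,0.03],[0.98,0.07,0.03],[0.98,0.07,0.03],[0.98,0.07,0.03],[0.98,0.07,0]]' --turn '[[0,0,0],[0,0,0],[0,0,0],[0,0,0],[0,0,0],[0,0,0],[0,0,0],[0,0,0],[0,0,0],[0,0,0],[0,0,0],[0,0,0]]'

```text
clock: 9.38
eef_pos: [0.3637, 0.1636, 0.2181]
orientation: [-1.735, -2.313, 0.427]
ft_force: [0.7, -0.0, -1.8]
gripper_width: 0.0075
grasp_force: 69.7
```

Call:
jog_arm --hand '[1,1,1,1]' --translation '[[0.5,0,0],[0,0,0],[0,0,0],[0,0,0]]' --turn '[[0,0,0],[0,0,0],[0,0,0],[0,0,0]]'

```text
clock: 9.72
eef_pos: [0.3612, 0.1763, 0.2191]
orientation: [-1.737, -2.315, 0.425]
ft_force: [-0.7, -0.7, -1.0]
gripper_width: 0.0079
grasp_force: 69.7
```

```bash
python3 - <<'E'
from plan import *
a=p+np.array([.512,.22,.115])-(p+M@v); print("down",(M.T@(a-p)/.03).round(2))
Fc=M.T@(np.array([.512,.22,.115])-a)
w=R.from_matrix(M.T@Mt).as_rotvec(); print("w",w/.12)
D=R.from_rotvec(w/8).as_matrix(); print("8 rows",((Fc-D@Fc)/.03).round(3),(w/8/.12).round(3))
c=cap("scene"); print([(t,round(r["score"],2),world(c,r["centre"]).round(4)) for t in("cover_grip","cover_far_corner","kidney_dish","tray_stand") for r in tip_of("scene",t)[:1]])
cv2.imwrite("pics/e.png",c["image"][...,::-1])
c=cap("top"); print([(t,round(r["score"],2),world(c,r["centre"]).round(4)) for t in("cover_grip","cover_far_corner","kidney_dish") for r in tip_of("top",t)[:1]])
E
```

```text
t 9.72 tcp [0.3612 0.1763 0.2191] y [ 0.898  0.261 -0.355] z [-0.341 -0.1   -0.935] w 0.0079 g 69.7 F [-0.7 -0.7 -1. ] T [ 0.06 -0.31  0.02] q [0.42 0.35 0.05 1.63 0.05 1.7 ]
far corner now [0.5113 0.2184 0.1485]
down [0.04 0.43 1.03]
w [2.47528083e+00 7.39040672e-03 1.78756753e-03]
8 rows [ 0.     0.017 -0.211] [0.309 0.001 0.   ]
[('cover_grip', 0.73, array([0.3657, 0.1783, 0.2333])), ('cover_far_corner', 0.81, array([0.5098, 0.2169, 0.1461])), ('kidney_dish', 0.63, array([0.5091, 0.2226, 0.005 ])), ('tray_stand', 0.96, array([ 0.501 , -0.1529, -0.0016]))]
[('cover_far_corner', 0.81, array([0.5154, 0.2152, 0.1501])), ('kidney_dish', 0.79, array([0.5133, 0.2197, 0.0012]))]
```

View pics/e.png

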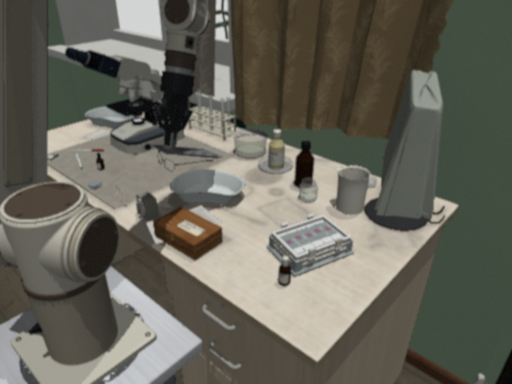

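The stand and trays are bare and in place at about (312,240). The cover is seen nearly edge-on at about (185,152), under the gripper and over the dish at (208,187). Now I lower it and tip it further.

Call:
jog_arm --hand '[1,1,1,1,1,1,1,1,1,1,1,1]' --translation '[[0.02,0.21,0.51],[0.02,0.21,0.51],[0,0.02,-0.21],[0,0.02,-0.21],[0,0.02,-0.21],[0,0.02,-0.21],[0,0.02,-0.21],[0,0.02,-0.21],[0,0.02,-0.21],[0,0.02,-0.21],[0,0,0],[0,0,0]]' --turn '[[0,0,0],[0,0,0],[0.31,0,0],[0.31,0,0],[0.31,0,0],[0.31,0,0],[0.31,0,0],[0.31,0,0],[0.31,0,0],[0.31,0,0],[0,0,0],[0,0,0]]'

```text
clock: 11.17
eef_pos: [0.3902, 0.1861, 0.2283]
orientation: [-1.594, -2.123, 0.724]
ft_force: [-0.0, 0.1, -0.3]
gripper_width: 0.0078
grasp_force: 69.8
```

```bash
python3 - <<'E'
from plan import *
print("down",(M.T@(tgt-(p+M@v))/.03).round(2))
for n in("scene","top"):
    c=cap(n); print([(t,round(r["score"],2),world(c,r["centre"]).round(4)) for t in("cover_grip","cover_far_corner","kidney_dish") for r in tip_of(n,t)[:1]])
E
```

```text
t 11.17 tcp [0.3902 0.1861 0.2283] y [ 0.76   0.221 -0.611] z [-0.587 -0.17  -0.792] w 0.0078 g 69.8 F [-0.   0.1 -0.3] T [ 0.22 -0.66  0.02] q [0.4  0.64 0.4  1.98 0.07 1.66]
far corner now [0.5142 0.2206 0.1155]
down [0.   0.91 1.3 ]
[('cover_grip', 0.57, array([0.3993, 0.1901, 0.242 ])), ('cover_far_corner', 0.93, array([0.5117, 0.222 , 0.1086])), ('kidney_dish', 0.93, array([0.5083, 0.2198, 0.0014]))]
[('cover_grip', 0.51, array([0.5145, 0.2236, 0.0006])), ('kidney_dish', 0.59, array([ 0.514 ,  0.2211, -0.0029]))]
```

Call:
jog_arm --hand '[1,1,1,1,1,1,1]' --translation '[[0,0.23,0.32],[0,0.23,0.32],[0,0.23,0.32],[0,0.21,0.32],[0,0,0],[0,0,0],[0,0,0]]' --turn '[[0,0,0],[0,0,0],[0,0,0],[0,0,0],[0,0,0],[0,0,0],[0,0,0]]'

```text
clock: 12.15
eef_pos: [0.3878, 0.1855, 0.1829]
orientation: [-1.594, -2.124, 0.723]
ft_force: [-0.1, -1.1, -1.4]
gripper_width: 0.0076
grasp_force: 69.6
```

```bash
python3 - <<'E'
from plan import *
for n in("scene","top"):
    c=cap(n); print([(t,round(r["score"],2),world(c,r["centre"]).round(4)) for t in("cover_grip","cover_far_corner","cover","kidney_dish","timer") for r in tip_of(n,t)[:1]])
    if n=="scene": cv2.imwrite("pics/f.png",cv2.resize(c["image"][90:250,110:300,::-1],None,fx=3.5,fy=3.5,interpolation=cv2.INTER_CUBIC))
E
```

```text
t 12.15 tcp [0.3878 0.1855 0.1829] y [ 0.761  0.221 -0.61 ] z [-0.586 -0.17  -0.792] w 0.0076 g 69.6 F [-0.1 -1.1 -1.4] T [ 0.17 -0.65 -0.05] q [0.4  0.66 0.32 1.88 0.07 1.66]
far corner now [0.5118 0.2201 0.0701]
[('cover_grip', 0.93, array([0.3975, 0.1862, 0.1987])), ('cover_far_corner', 0.6, array([0.5111, 0.2196, 0.0668])), ('cover', 0.78, array([0.4347, 0.2016, 0.1293])), ('kidney_dish', 0.67, array([0.5074, 0.2222, 0.0011])), ('timer', 0.71, array([ 0.3218,  0.2701, -0.0044]))]
[('kidney_dish', 0.92, array([ 0.5111,  0.2194, -0.0041]))]
```

View pics/f.png

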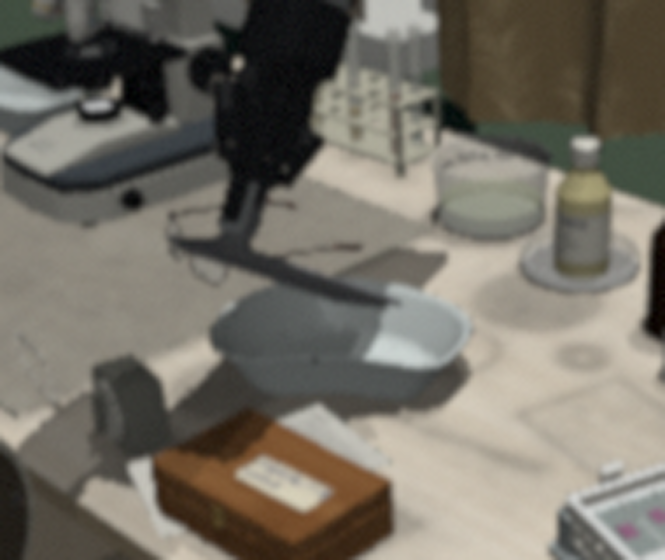

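The cover hangs tipped, with its grip corner held high and its low corner (crop about (395,300)) over the middle of the dish, about 22 mm above the rim.

```bash
python3 -c "
from workcell import robot
print(robot.finish_job())"
```

```text
the job is handed in; nothing more can be done
None
```

I peeled the cover off from its grip corner with the trays staying down. I handed the job in at about 12 s, still holding the cover tipped about 38° with its far corner over the middle of the dish, about 22 mm above the rim; no verdict came back.

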